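# Stamp a bar of soap in the hand press

## Task

Take the long rectangular bar of soap, the one whose outline matches the press's die, from the curing rack where it stands on its edge, lay it down flat on the counter and let go, then take it up again by its sides and seat it fully home in the die cavity. Push the die slide fully home under the ram, pull the press lever down until the stamp bears firmly on the soap, hold it there a moment, and bring the lever back up, leaving the bar in the die. Leave the other soaps and everything else on the counter where they are.

Things in the scene. Friction and masses are not known exactly. Their poses are not given: they have to be found in the camera images.
- bar: Soap bar to stamp: plain cream block 80 x 54 x 25 mm, 0.11 kg. Origin at its centre; x through the 25 mm thickness (square to the big faces), y along its length, z along its width. Starts on the rack standing on a long narrow side (z up, centre 57 mm above the counter), both big faces free. Too long to grip end to end. Standing free, it tips over when pushed near its top.
- rack: Low slatted wooden curing rack, fixed, 280 x 120 x 30 mm high; origin under its centre, x along its length, z up. Three bars stand in a row along x about 88 mm apart, in any order. The counter between the rack and the die slide is clear, out to the round soap.
- bar_square: Another cream soap on the rack, square, 60 x 60 x 25 mm, standing on edge; origin at its centre, x through the thickness. Does not match the die. To be left alone.
- bar_small: Another cream soap on the rack, small, 60 x 40 x 20 mm, standing on its long edge; origin at its centre, x through the thickness. Too small for the die. To be left alone.
- press: Hand lever press, grey-green cast frame, fixed. Origin on the counter below the ram axis; x to its column (back), -x its front where the slide comes out, -y the lever's side, z up. Base 130 mm wide, 22 mm high, reaching 180 mm ahead. Head 70 mm wide, from 46 mm ahead to 115 mm behind the ram axis, 150 to 235 mm high; the ram's top stands at 290 mm.
- slide (a joint): Die slide on the press: m pulled out towards the press's front (-x); 0 = fully home against its stop, the die then being exactly under the ram; at most 0.165. Starts pulled out 0.135 to 0.16. Slides with about 3 N of friction and stays where it is left.
- die (a point): Centre of the floor of the rectangular cavity in the brass die block on the slide, 50 mm above the counter; axes parallel to the press's. Cavity 84 mm along y, 58 mm along x, 12 mm deep, mouth bevelled 3 mm. Block 78 (x) by 112 mm (y), top 62 mm above the counter. A seated bar lies flat, its length along y, standing 13 mm proud, its centre 12.5 mm above this point.
- slide_knob (a point): Middle of the upright black knob at the front end of the slide plate, a cylinder 22 mm in diameter from 50 to 82 mm above the counter (this point at 66 mm), 120 mm ahead (press -x) of the cavity's centre; to push or pull the slide by.
- ram: Ram of the press with the brass stamp (48 mm in x, 74 mm in y) at its lower end. Origin on the counter on the ram axis when the ram is up; it goes down with the lever, 25 mm per rad. Its underside is 102.5 mm above the counter when up, 27.5 mm above a seated bar.
- lever (a joint): Press lever, rad: 0 = up against its stop (rod pointing forwards and up, 60 degrees above level), growing as the ball comes forward (press -x) and down; near 1.1 the stamp meets a seated bar; end stop 1.3. A spring lifts it back to 0 when let go: holding the ball down takes about 3 N, each newton more puts some 6 N on the soap.
- lever_ball (a point): Centre of the black ball, 30 mm in diameter, at the lever's free end, 160 mm from the pivot axis; about 329 mm above the counter when the lever is up and 180 mm at 1.1 rad.
- lever_pivot (a point): Point on the lever's pivot axis in the plane in which the ball swings, fixed on the press, 190 mm above the counter; axes parallel to the press's. The pivot axis is the y axis.
- puck: Round soap, 62 mm in diameter, 25 mm high, lying on the counter; origin under its centre. To be left alone.
- candle: Yellow-green candle tumbler, 82 mm in diameter, 82 mm high, standing on the gift box; origin under its centre. To be left alone.
- giftbox: Grey lidded gift box 100 x 100 x 90 mm at the counter's far side; origin under its centre. To be left alone.
- cloche: Glass cloche over a candle on a glass plate, 150 mm in diameter, 152 mm high, at the counter's far side; origin under its centre. To be left alone.
- brush: Small wooden brush, 170 mm long, lying on the counter beyond the rack; origin under its middle. To be left alone.
There are look-alikes about, which are no part of the job. What is shaped like the bar but blue or pink is not meant.

How it is judged:
By the outcome, as a careful person would: the job done as asked, in the order asked, and still so for the second after the job is handed in, with the robot touching nothing.
It also fails if it takes over 72 s, if anything falls off the work surface, if the arm or the gripper's body presses on something with over 40 N, if the wrist force passes 120 N, or if a joint passes its speed limit or range.

## Robot

A 6-joint arm with a two-finger parallel gripper is mounted at the origin on the work surface. World frame = base frame: x ahead of the robot, y to its left, z up, the work surface at z = 0. Lengths are in m, angles in rad, forces in N, time in s.
With the tool pointing down it reaches from about 0.325 to 0.775 m from the base axis. Payload 9.3 kg.
Tool frame: the origin (TCP) lies midway between the tips of the shut fingers; the grasp point (between the pads) lies 19 mm behind it; z points along the fingers, y is the direction in which the jaws open and shut (so a half turn about z gives the same grasp; the last joint's range is limited). The gripper opens to 85 mm and grips with 20 to 120 N. Pads are 22 mm wide; open, the fingers measure 114 mm over their backs; the gripper's body (76 mm by 85 mm) begins 54 mm behind the grasp point. The pads swing forward as they close: fully open they stand 13 mm farther back than shut.
Start: joints at [-1.283, 0.259, 0.021, 1.334, 0, 1.418], TCP at [0.235, -0.497, 0.231] pointing down, gripper open.
Joint ranges: [-3.04, 3.04], [-0.91, 1.82], [-1.04, 1.36], [-1.92, 1.95], [-1.52, 1.45], [-3.14, 3.14]. Speed limits (rad/s): [2.22, 2.22, 2.79, 3.14, 3.14, 3.14].

## Interface

Orientations are given as a 3x3 rotation matrix whose columns are the frame's x, y, z axes.
In Python, from bench import * gives the robot as it stands. Calls block until the motion is done:
- move_pose(position, orientation): joint-space move of the TCP to a pose.
- move_linear(position, orientation=None, max_speed=0.15): straight line of the TCP; orientation=None keeps the orientation; max_speed is the mean speed in m/s.
- movej(angles): joint-space move.
- gripper_to(opening, grasp_force=None): opening from 0.0 (shut) to 1.0 (fully open); grasp_force is the grip in N (None keeps the last); returns when the fingers have stopped.
- pause(seconds).
- solve_ik(position, orientation): joint angles nearest the present ones, or None.
- state(): the state.
- get_image(name): name is "scene" or "top"; returns a dict with "frame" (480x640x3 uint8, red, green, blue), "fovy" (degrees; the focal length in pixels is half the picture's height over the tangent of half this angle, whatever the lens; pixels are square), "cx", "cy" (the principal point, pixels), "world_from_camera" (4x4, takes a point from camera to world coordinates). Camera axes: x right, y down, z forward; pixel columns grow to the right and rows downward; lengths in m; the calibration is good to about 2 mm. A picture is of the moment at which its call begins. There is no depth.
A pose or a line that the arm cannot do raises Unreachable and nothing moves.
- finish_job(): hands the job in, once; it reports no verdict.
The state is a dict: "t": time; "qpos": joint angles; "qd": joint speeds; "joint_efforts": joint torques, N m; "tcp_pos": TCP position; "eef_rot": TCP orientation; "wrist_force": force on the tool from outside, world axes, zero at the start; "wrist_torque": the same for the moment, N m; "gripper_width": opening from 0.0 (shut) to 1.0 (fully open).
Only numpy, scipy, OpenCV 4.12 (cv2) and the standard library are available. Lean on these libraries where they do the work, as an engineer would, in place of code of your own. Each camera call takes 0.05 s, during which the arm holds its last target. There are 200 camera calls.

## Working session

There is one attempt and no reset: what is moved stays moved. The work goes in short steps, each a Python script; the robot and the scene stay as the last script left them, time stands still between calls to the robot, and variables do not carry over. Pictures are saved under pics/ and viewed, about 8 in all and at most 12, crops included, and the job is handed in when it is done.

```bash
mkdir -p pics; ls
cat > h.py <<'E'
from bench import *
import numpy as np, cv2
def cam(n):
    d=get_image(n); return d
def save(d,p): cv2.imwrite(p,cv2.cvtColor(d["frame"],cv2.COLOR_RGB2BGR))
def ray(d,u,v):
    f=240/np.tan(np.radians(d["fovy"])/2); M=np.array(d["world_from_camera"])
    return M[:3,3],M[:3,:3]@np.array([(u-d["cx"])/f,(v-d["cy"])/f,1])
def onz(d,u,v,z):
    o,r=ray(d,u,v); return o+r*(z-o[2])/r[2]
def proj(d,P):
    f=240/np.tan(np.radians(d["fovy"])/2); M=np.array(d["world_from_camera"])
    c=M[:3,:3].T@(np.array(P)-M[:3,3]); return np.array([d["cx"]+f*c[0]/c[2],d["cy"]+f*c[1]/c[2]])
def tri(d1,p1,d2,p2):
    o1,r1=ray(d1,*p1);o2,r2=ray(d2,*p2)
    s=np.linalg.lstsq(np.c_[r1,-r2],o2-o1,rcond=None)[0]
    a=o1+s[0]*r1;b=o2+s[1]*r2; return (a+b)/2,np.linalg.norm(a-b)
E
python3 - <<'E'
from h import *
for n in("scene","top"):
    d=cam(n);save(d,f"pics/{n}0.png");print(n,d["fovy"],d["cx"],d["cy"],np.round(d["world_from_camera"],3).tolist())
print(state()["t"],state()["gripper_width"])
E
```

```text
pics
scene 43.806009044352066 318.52937989093283 250.97668789734 [[0.125, 0.577, -0.807, 1.679], [0.992, -0.092, 0.088, -0.123], [-0.024, -0.812, -0.584, 1.034], [0.0, 0.0, 0.0, 1.0]]
top 53.76377826993931 317.82634727816753 240.7167184759811 [[-0.024, -0.993, 0.119, 0.43], [-0.999, 0.027, 0.02, -0.019], [-0.023, -0.118, -0.993, 1.458], [0.0, 0.0, 0.0, 1.0]]
0.1 1.0014447188429203
```

View pics/scene0.png

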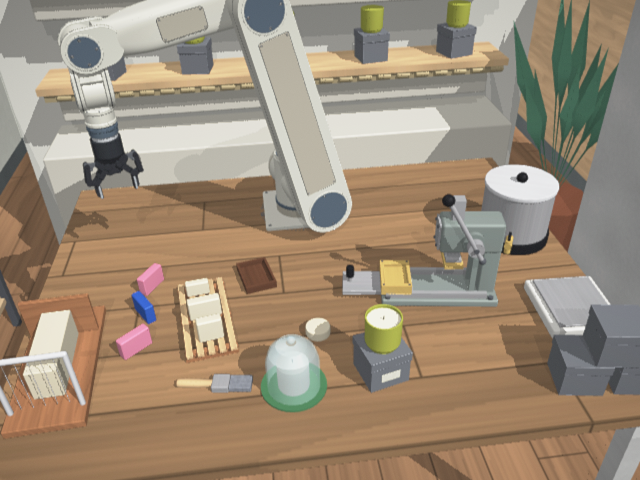

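View pics/top0.png

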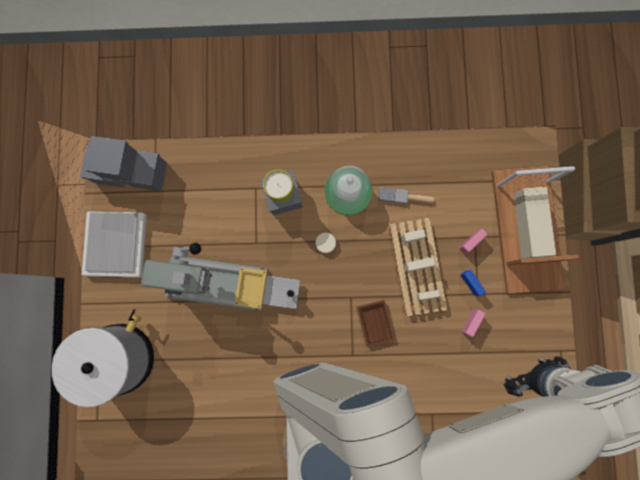

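The scene view shows the rack with three cream bars at about (197,288), (204,305) and (209,327). In the top view they are at (430,295), (421,264) and (413,236). The press die is at top (251,287), the knob at (291,293) and the lever ball at (195,248). The look-alikes are the pink bars at top (474,240) and (474,322), the blue one at (473,283), the soap in the cutter at (535,222), and the square and small bars on the rack. Next is a close crop to choose between the rack bars.

Run:
```python
import cv2,numpy as np
s=cv2.imread("pics/scene0.png");t=cv2.imread("pics/top0.png")
r=lambda i,x,y,w,h:cv2.resize(i[y:y+h,x:x+w],(400,300),interpolation=cv2.INTER_CUBIC)
cv2.imwrite("pics/c1.png",np.vstack([np.hstack([r(s,160,265,100,75),r(t,370,215,100,75)*1]),np.hstack([r(s,335,185,180,135),r(t,160,230,150,112)])]))
```

```text
(no output)
```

View pics/c1.png

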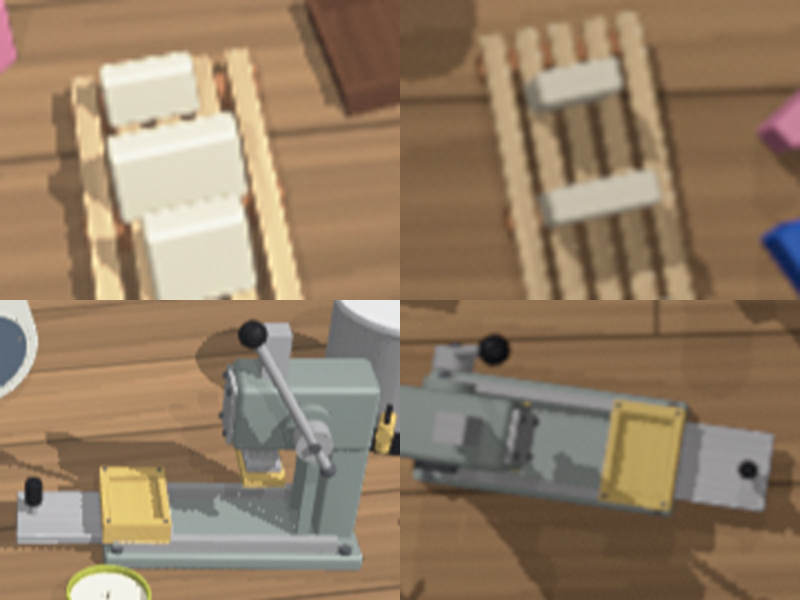

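The rack's middle bar is the longest and has the die's proportions, so it is the target. Top view (421,264), scene view (204,305). Next I measure it.

```bash
cat >> h.py <<'E'
def comps(d,lo,hi,box,amin=60):
    hsv=cv2.cvtColor(d["frame"],cv2.COLOR_RGB2HSV); m=cv2.inRange(hsv,np.array(lo),np.array(hi))
    k=np.zeros_like(m);x,y,w,h=box;k[y:y+h,x:x+w]=m[y:y+h,x:x+w]
    c,_=cv2.findContours(k,cv2.RETR_EXTERNAL,cv2.CHAIN_APPROX_NONE)
    return [a for a in c if cv2.contourArea(a)>amin]
def rect(d,c,z):
    P=np.array([onz(d,*p[0],z)[:2] for p in c],np.float32)*1000
    (cx,cy),(w,h),a=cv2.minAreaRect(P)
    if w<h: w,h,a=h,w,a+90
    return np.round([cx,cy,w,h,(a+90)%180-90],1)   # mm, long-side angle deg
E
python3 - <<'E'
from h import *
t=cam("top");s=cam("scene")
for n,z,lo,hi,box in[("bars",.084,(0,0,165),(40,60,255),(390,215,60,100)),("die",.062,(18,120,110),(35,255,255),(225,255,50,60)),("knob",.082,(0,0,0),(180,255,60),(275,280,30,25)),("ball",.329,(0,0,0),(180,255,60),(180,235,30,28)),("puck",.025,(0,0,150),(40,80,255),(310,228,32,30))]:
    for c in comps(t,lo,hi,box,20):
        print("top",n,cv2.boundingRect(c),rect(t,c,z))
for n,z,lo,hi,box in[("bars",.084,(0,0,165),(40,60,255),(180,275,50,70)),("die",.062,(18,120,110),(35,255,255),(375,255,40,40)),("knob",.066,(0,0,0),(180,255,60),(340,260,20,25)),("ball",.329,(0,0,0),(180,255,60),(438,190,22,20))]:
    for c in comps(s,lo,hi,box,20): print("scene",n,cv2.boundingRect(c))
def cen(d,box,a=20):
    c=max(comps(d,(0,0,0),(180,255,60),box,a),key=cv2.contourArea);return cv2.minEnclosingCircle(c)[0]
print("ball",tri(t,cen(t,(180,235,30,28)),s,cen(s,(438,190,22,20))))
hs=cv2.cvtColor(t["frame"],cv2.COLOR_RGB2HSV)
for r in range(256,274,2): print(r,[tuple(hs[r,c]) for c in range(404,440,4)])
E
```

```text
top bars (419, 290, 21, 9) [ 431.6 -306.    58.4   18.1  -83.3]
top bars (407, 257, 28, 13) [ 521.1 -287.4   78.7   23.4  -79.4]
top bars (404, 229, 21, 12) [ 605.3 -272.3   58.    23.   -78.5]
top die (236, 269, 31, 39) [463.4 210.8 107.5  77.6  -9.6]
top ball (190, 243, 11, 11) [5.558e+02 3.007e+02 2.450e+01 2.430e+01 3.000e-01]
top puck (317, 234, 19, 19) [594.3 -14.6  55.2  54.9  -1.6]
scene bars (187, 293, 37, 49)
scene bars (185, 278, 25, 19)
scene die (380, 260, 32, 34)
scene knob (347, 265, 7, 13)
scene ball (442, 195, 13, 12)
ball (array([0.55527011, 0.29963634, 0.3293998 ]), np.float64(0.0031121604709893865))
256 [(np.uint8(17), np.uint8(107), np.uint8(117)), (np.uint8(18), np.uint8(84), np.uint8(186)), (np.uint8(15), np.uint8(110), np.uint8(88)), (np.uint8(17), np.uint8(93), np.uint8(131)), (np.uint8(15), np.uint8(116), np.uint8(86)), (np.uint8(18), np.uint8(95), np.uint8(150)), (np.uint8(16), np.uint8(100), np.uint8(110)), (np.uint8(19), np.uint8(78), np.uint8(189)), (np.uint8(17), np.uint8(93), np.uint8(161))]
258 [(np.uint8(17), np.uint8(102), np.uint8(113)), (np.uint8(
[... 2522 characters left out ...]
5), np.uint8(134)), (np.uint8(17), np.uint8(86), np.uint8(122)), (np.uint8(17), np.uint8(97), np.uint8(126)), (np.uint8(16), np.uint8(109), np.uint8(94)), (np.uint8(17), np.uint8(98), np.uint8(128)), (np.uint8(15), np.uint8(117), np.uint8(83)), (np.uint8(17), np.uint8(93), np.uint8(143))]
272 [(np.uint8(17), np.uint8(97), np.uint8(153)), (np.uint8(17), np.uint8(94), np.uint8(122)), (np.uint8(17), np.uint8(98), np.uint8(127)), (np.uint8(16), np.uint8(105), np.uint8(102)), (np.uint8(17), np.uint8(97), np.uint8(129)), (np.uint8(16), np.uint8(118), np.uint8(91)), (np.uint8(17), np.uint8(94), np.uint8(130)), (np.uint8(15), np.uint8(117), np.uint8(89)), (np.uint8(17), np.uint8(92), np.uint8(147))]
```

The top-face sizes come out at 58x18, 79x23 and 58x23 mm, so the middle bar at (521,-287), angle -79.4°, is confirmed. Next I pin down the die and knob, then grasp.

Run:
```python
from h import *
t=cam("top");s=cam("scene")
def big(d,lo,hi,box): return max(comps(d,lo,hi,box,5),key=cv2.contourArea)
kt=big(t,(0,0,0),(180,255,85),(281,283,20,20)); ks=big(s,(0,0,0),(180,255,75),(340,258,20,26))
print("knob top px",cv2.boundingRect(kt),"scene",cv2.boundingRect(ks))
x,y,w,h=cv2.boundingRect(kt); print("knob on z=.082",onz(t,x+(w-1)/2,y+(h-1)/2,.082))
x,y,w,h=cv2.boundingRect(ks); print("scene mid .066",onz(s,x+(w-1)/2,y+(h-1)/2,.066))
f=t["frame"]
o=cv2.resize(f[250:325,225:325],(800,600),interpolation=cv2.INTER_NEAREST)
cv2.imwrite("pics/die_t.png",o[:,:,::-1])
o=cv2.resize(s["frame"][240:315,335:435],(800,600),interpolation=cv2.INTER_NEAREST)
cv2.imwrite("pics/die_s.png",o[:,:,::-1])
a=cv2.resize(o,(400,300));b=cv2.resize(cv2.imread("pics/die_t.png"),(400,300))
```

```text
knob top px (287, 290, 7, 7) scene (346, 265, 8, 13)
knob on z=.082 [0.44486823 0.09317268 0.082     ]
scene mid .066 [0.4440088  0.09210071 0.066     ]
```

View pics/die_t.png

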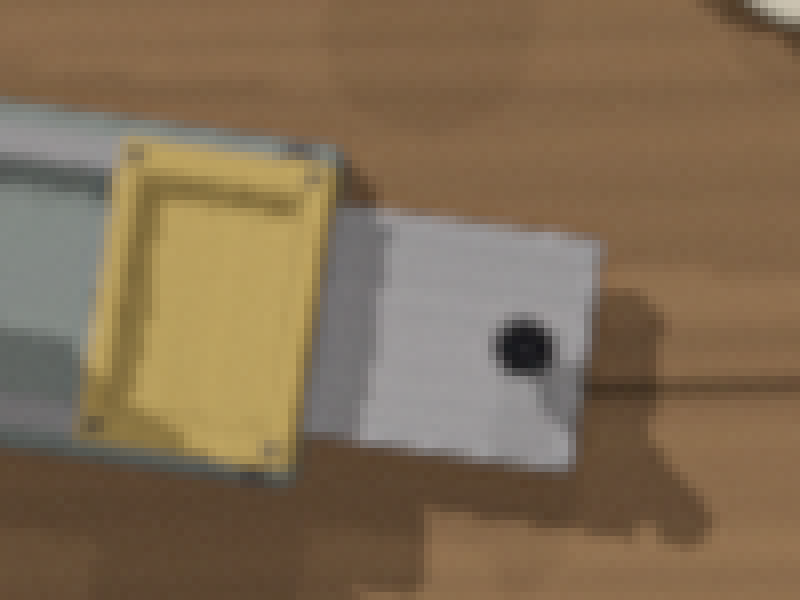

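View pics/die_s.png

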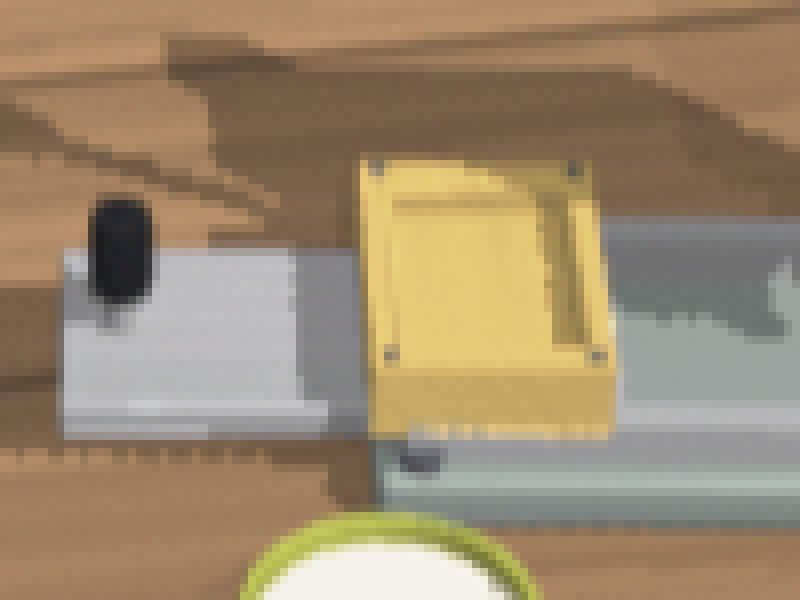

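Knob triangulated at (444.5,92.6) from both views, which agree within 1.5 mm. In the top crop the die's corner screws are at (137,152), (313,176), (93,424) and (270,448). Now I compute the die pose and pick the bar.

```bash
cat >> h.py <<'E'
def R(deg):  # tool down, jaw (tool y) direction at deg in world xy
    a=np.radians(deg);y=np.array([np.cos(a),np.sin(a),0]);z=np.array([0,0,-1.]);return np.c_[np.cross(y,z),y,z]
def st(tag=""):
    s=state();print(tag,round(s["t"],2),np.round(s["tcp_pos"],4),"F",np.round(s["wrist_force"],1),"w",round(s["gripper_width"],3));return s
E
python3 - <<'E'
from h import *
t=cam("top");s=cam("scene")
T=[onz(t,225+(u-4)/8+0,250+(v-4)/8,.062)[:2]*1000 for u,v in((137,152),(313,176),(93,424),(270,448))]
S=[onz(s,335+(u-4)/8,240+(v-4)/8,.062)[:2]*1000 for u,v in((598,356),(392,355),(575,170),(377,167))]
for n,Q in(("top",T),("scene",S)):
    Q=np.array(Q);m=Q.mean(0);a=Q[0]+Q[1]-Q[2]-Q[3];b=Q[0]+Q[2]-Q[1]-Q[3]
    print(n,m,"long ang",np.degrees(np.arctan2(a[1],a[0])),np.linalg.norm(a)/2,"x ang",np.degrees(np.arctan2(b[1],b[0])),np.linalg.norm(b)/2,"to knob",np.linalg.norm(m-[444.5,92.6]),np.degrees(np.arctan2(*(m-[444.5,92.6])[::-1])))
p=np.array([.521,-.2875])
print(np.round(state()["eef_rot"],2).tolist())
for a in(10.6,190.6):
    for q in((*p,.1,a),(.48,-.09,.1,a+70),(.464,.211,.1,a+70),(.5553,.30,.31,a)):
        j=solve_ik(np.array(q[:3]),R(q[3])); print(q,None if j is None else np.round(j,2))
E
```

```text
top [465.76609497 212.8139295 ] long ang -9.596030547260174 100.77156360296563 x ang 80.91571962851856 65.99902553925205 to knob 122.08044741194193 79.96804560160301
scene [461.65094671 211.4554274 ] long ang -9.558632835068776 100.87765095807438 x ang 80.12711121418897 66.41993137562373 to knob 120.0865004670879 81.78884657386887
[[0.9, 0.43, -0.0], [0.43, -0.9, 0.0], [0.0, -0.0, -1.0]]
(np.float64(0.521), np.float64(-0.2875), 0.1, 10.6) [-0.65  0.4  -0.11  1.06  0.    0.74]
(0.48, -0.09, 0.1, 80.6) [-0.36  0.23 -0.36  0.97  0.   -0.19]
(0.464, 0.211, 0.1, 80.6) [ 0.26  0.27 -0.32  0.99  0.    0.43]
(0.5553, 0.3, 0.31, 10.6) [0.36 0.4  0.43 1.6  0.   1.75]
(np.float64(0.521), np.float64(-0.2875), 0.1, 190.6) [-0.65  0.4  -0.11  1.06  0.   -2.4 ]
(0.48, -0.09, 0.1, 260.6) [-0.36  0.23 -0.36  0.97  0.    2.95]
(0.464, 0.211, 0.1, 260.6) [ 0.26  0.27 -0.32  0.99  0.   -2.72]
(0.5553, 0.3, 0.31, 190.6) [ 0.36  0.4   0.43  1.6   0.   -1.39]
```

Die centre is (463.7,212.1) with press x at 80.4°. Knob distance is 120–122 mm and screw pitch about 101x66, both consistent. Now the pick.

Run:
```python
from h import *
gripper_to(.65,40)
move_pose([.521,-.2875,.16],R(10.6)); st("above")
save(cam("top"),"pics/ab.png")
move_linear([.521,-.2875,.048],max_speed=.1); st("down")
gripper_to(0.0,40); st("grip")
move_linear([.521,-.2875,.13],max_speed=.1); st("lift")
t=cam("top");s=cam("scene")
a=s["frame"][230:380,120:320];b=t["frame"][190:340,350:550]
cv2.imwrite("pics/lift.png",np.vstack([cv2.resize(a,(400,300)),cv2.resize(b,(400,300))])[:,:,::-1])
```

```text
above 2.17 [ 0.5206 -0.2884  0.1603] F [-0.3  1.3 -0.4] w 0.651
down 3.48 [ 0.5213 -0.2877  0.0486] F [-0.4 -0.4  0.3] w 0.654
grip 3.86 [ 0.5211 -0.2877  0.0486] F [-0.9 -0.3  5.2] w 0.287
lift 4.83 [ 0.5207 -0.2872  0.1293] F [ 0.2  0.1 -1.8] w 0.289
```

View pics/lift.png

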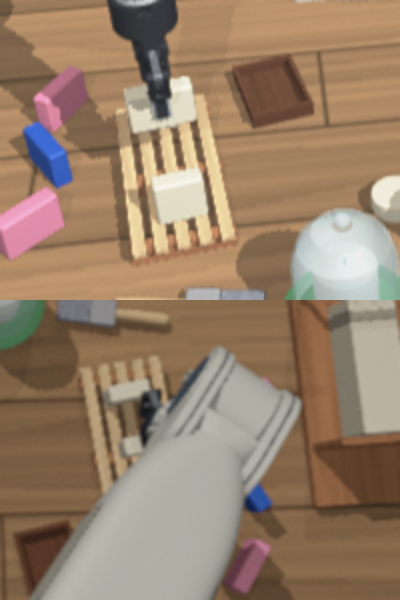

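The middle bar is held at 24.4 mm width and the neighbours are undisturbed. Next: stand it on the counter, release, and tip it with the open trailing finger.

Run:
```python
from h import *
u=np.array([.1668,.986,0]);P=np.array([.48,-.11,0]);Z=np.array([0,0,1.])
move_linear([.521,-.2875,.165],max_speed=.2)
move_pose(P+Z*.10,R(80.4)); st("over")
move_linear(P+Z*.024,max_speed=.12); st()
for z in np.arange(.022,.0145,-.001):
    move_linear(P+Z*z,max_speed=.03); s=st()
    if s["wrist_force"][2]>4: break
gripper_to(1.0); st("released")
move_linear(P+Z*.029,max_speed=.05)
move_linear(P+u*.022+Z*.029,max_speed=.12)
move_linear(P+u*.066+Z*.029,max_speed=.06); st("pushed")
pause(.3)
move_linear(P+u*.066+Z*.13,max_speed=.2)
move_linear(P-u*.08+Z*.2,max_speed=.25); st()
t=cam("top");s=cam("scene")
a=s["frame"][220:370,180:380];b=t["frame"][215:365,240:440]
cv2.imwrite("pics/flat.png",np.vstack([cv2.resize(a,(400,300)),cv2.resize(b,(400,300))])[:,:,::-1])
```

```text
over 6.17 [ 0.4803 -0.1104  0.0998] F [ 0.5 -0.2 -1.7] w 0.291
 6.96 [ 0.4804 -0.1104  0.0244] F [-0.9  0.1 -1.6] w 0.29
 7.21 [ 0.4803 -0.1101  0.0224] F [ 0.1 -0.  -1.5] w 0.287
 7.46 [ 0.48   -0.11    0.0211] F [ 0.2  0.6 -1. ] w 0.289
 7.71 [ 0.4799 -0.11    0.0199] F [ 0.3  0.2 -1.7] w 0.285
 7.96 [ 0.48   -0.11    0.0189] F [ 0.   0.  -1.5] w 0.291
 8.21 [ 0.4801 -0.11    0.0185] F [-3.1  0.4  6.7] w 0.29
released 8.82 [ 0.48  -0.11   0.018] F [ 1.1  1.  -0.2] w 0.999
pushed 10.41 [ 0.491  -0.0449  0.029 ] F [ 0.4 -0.   0.4] w 1.0
 12.17 [ 0.4662 -0.1881  0.1988] F [-0.2  0.4  0. ] w 1.001
```

View pics/flat.png

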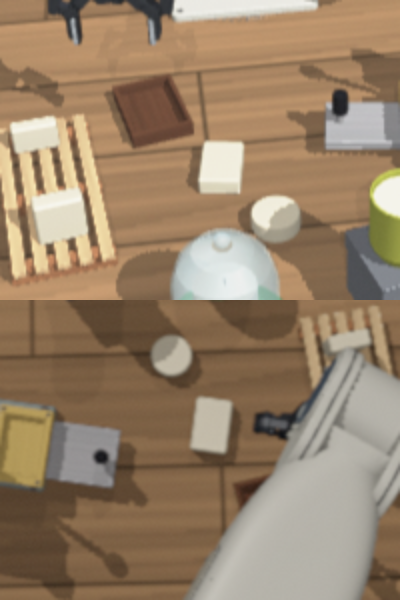

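The bar lies flat at about top px (346,277), with the counter around it clear. I measure it, probe the fingertip depth, and regrasp by the sides.

Run:
```python
from h import *
t=cam("top")
c=max(comps(t,(0,0,150),(40,75,255),(328,250,40,50)),key=cv2.contourArea)
r=rect(t,c,.025);print(cv2.boundingRect(c),r)
```

```text
(335, 263, 21, 28) [490.1 -69.6  79.   53.3  -9.8]
```

Run:
```python
from h import *
gripper_to(.64,40)
Q=np.array([.478,-.165,0]);Z=np.array([0,0,1.])
move_pose(Q+Z*.03,R(80.4))
move_linear(Q+Z*.003,max_speed=.1)
z0=None
for z in np.arange(.0015,-.013,-.0015):
    move_linear(Q+Z*z,max_speed=.03); s=state()
    if s["wrist_force"][2]>3: break
st("touch"); 
move_linear(Q+Z*.06,max_speed=.2); st()
```

```text
touch 15.12 [ 0.4782 -0.1651 -0.0039] F [-1.3  1.   9.5] w 0.64
 15.6 [ 0.4782 -0.1651  0.0603] F [-0.5  0.1  0. ] w 0.638
```

Run:
```python
from h import *
Z=np.array([0,0,1.]);B=np.array([.4901,-.0696,0]);D=np.array([.4652,.2125,0])
gripper_to(.85,40)
move_pose(B+Z*.06,R(80.3))
move_linear(B+Z*.0105,max_speed=.08); st()
gripper_to(0,40); st("grip")
move_linear(B+Z*.12,max_speed=.15); st("lift")
move_pose(D+Z*.12,R(80.4))
move_linear(D+Z*.0785,max_speed=.1); st("hover")
t=cam("top");s=cam("scene")
a=s["frame"][215:315,330:463];b=t["frame"][235:335,220:353]
cv2.imwrite("pics/hover.png",np.hstack([cv2.resize(a,(400,300)),cv2.resize(b,(400,300))])[:,:,::-1])
```

```text
17.15 [ 0.4903 -0.0699  0.0107] F [ 1.1 -0.2  0.7] w 0.85
grip 17.46 [ 0.4905 -0.0699  0.0113] F [-1.9 -0.6  5.7] w 0.619
lift 18.34 [ 0.4896 -0.0694  0.1192] F [-0.4 -0.4 -1.8] w 0.62
hover 20.0 [0.4656 0.212  0.0787] F [-0.2  0.9 -0.9] w 0.617
```

View pics/hover.png

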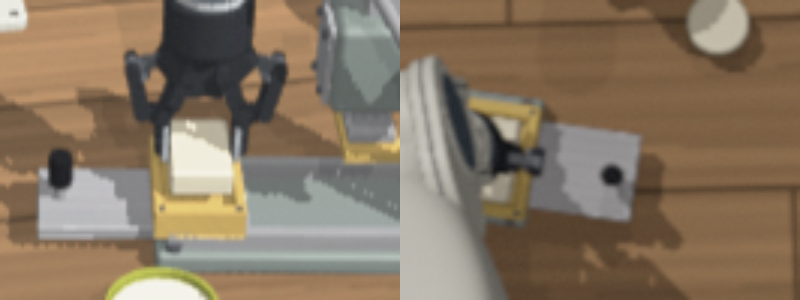

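The bar hovers held over the cavity and looks aligned in both views. I lower it under force watch.

Run:
```python
from h import *
Z=np.array([0,0,1.]);D=np.array([.4652,.2125,0])
for z in (.074,.071,.068,.066,.064,.0625,.0615,.0605,.0595):
    move_linear(D+Z*z,max_speed=.04); s=st(z)
    if s["wrist_force"][2]>8: break
```

```text
0.074 20.36 [0.4651 0.2125 0.074 ] F [-0.6  0.3 -1.3] w 0.618
0.071 20.61 [0.4651 0.2125 0.0709] F [ 0.9 -0.6 -0.6] w 0.616
0.068 20.86 [0.4651 0.2125 0.0678] F [ 0.5  0.4 -2.4] w 0.614
0.066 21.11 [0.4651 0.2125 0.0659] F [ 0.4  1.3 -1.1] w 0.624
0.064 21.36 [0.4651 0.2125 0.0639] F [-0.8 -0.2 -1.3] w 0.62
0.0625 21.61 [0.4651 0.2125 0.0624] F [-0.5  0.2 -1.6] w 0.619
0.0615 21.86 [0.4652 0.2125 0.0615] F [-0.3 -0.4 -2.5] w 0.616
0.0605 22.11 [0.4653 0.2126 0.0613] F [-3.2 -0.5  8.5] w 0.615
```

Contact at TCP z 0.0613 against a grip at 0.0113, so the bar's bottom is at 0.050: seated. I release and push the slide home by the knob.

Run:
```python
from h import *
Z=np.array([0,0,1.]);D=np.array([.4652,.2125,0]);u=np.array([np.cos(np.radians(80.4)),np.sin(np.radians(80.4)),0]);K=np.array([.4445,.0926,0])
gripper_to(.85); st("rel")
move_linear(D+Z*.14,max_speed=.2)
s=cam("scene");a=s["frame"][215:315,330:463];cv2.imwrite("pics/seat.png",cv2.resize(a,(640,480))[:,:,::-1])
gripper_to(0)
move_pose(K-u*.065+Z*.12,R(80.4))
move_linear(K-u*.065+Z*.063,max_speed=.15); st("front")
move_linear(K-u*.03+Z*.063,max_speed=.1); st()
d=-.03; 
move_linear(K+u*.09+Z*.063,max_speed=.08); st("pushing")
for d in np.arange(.095,.165,.004):
    move_linear(K+u*d+Z*.063,max_speed=.06); s=state(); f=s["wrist_force"]@u
    if f<-12: break
st(f"stop d={d:.3f}")
```

```text
rel 22.44 [0.4653 0.2125 0.0605] F [ 0.3  0.3 -0.4] w 0.851
front 25.03 [0.4341 0.0293 0.0633] F [ 0.2 -0.5 -0.1] w -0.002
 25.53 [0.4397 0.0632 0.0634] F [ 0.4 -1.   0.6] w 0.0
pushing 27.18 [0.4596 0.1813 0.063 ] F [-0.3 -0.3 -0.5] w -0.0
stop d=0.123 29.18 [0.4644 0.2107 0.0629] F [ -2.2 -20.6   5.6] w -0.005
```

View pics/seat.png

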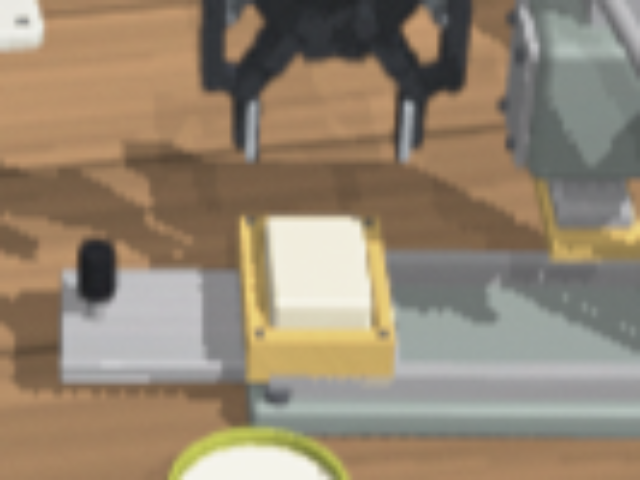

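The bar sits flat, 13 mm proud inside the die, and the slide met a 20 N stop. I retreat, check the knob, then work the lever by gripping the ball and following its arc.

```bash
cat >> h.py <<'E'
u=np.array([np.cos(np.radians(80.4)),np.sin(np.radians(80.4)),0]);Z=np.array([0,0,1.])
piv=np.array([.5555,.3000,0])+u*.08+Z*.19
def ball(th): a=np.pi/3-th; return piv-u*.16*np.cos(a)+Z*.16*np.sin(a)
def tb(th): return ball(th)-Z*.0185
E
python3 - <<'E'
from h import *
K=np.array([.4445,.0926,0])
move_linear(K+u*.05+Z*.063,max_speed=.15)
move_linear(K+u*.03+Z*.25,max_speed=.25); st("retreat")
s=cam("scene")
c=max(comps(s,(0,0,0),(180,255,60),(385,240,60,55),15),key=cv2.contourArea);x,y,w,h=cv2.boundingRect(c)
k=onz(s,x+(w-1)/2,y+(h-1)/2,.066);print("knob",(x,y,w,h),k,"travel",(k-K)@u, "lat",(k-K)@[-u[1],u[0],0])
c=max(comps(s,(0,0,0),(180,255,60),(438,188,24,24),15),key=cv2.contourArea);print("ball px",cv2.minEnclosingCircle(c),proj(s,ball(0)))
a=s["frame"][180:315,335:515];cv2.imwrite("pics/home.png",cv2.resize(a,(720,540))[:,:,::-1])
Rb=R(170.4)
for th in(0,.6,1.2):
    for P in(tb(th),tb(th)+Z*.07): j=solve_ik(P,Rb);print(th,np.round(P,3),None if j is None else np.round(j,2))
E
```

```text
retreat 30.72 [0.4491 0.1226 0.2488] F [ 0.9  0.2 -0.7] w 0.0
knob (401, 265, 7, 13) [0.46628602 0.2340003  0.066     ] travel 0.14305335955472567 lat 0.0021002196052448655
ball px ((448.0, 200.0), 6.082862854003906) [448.83210967 200.40569653]
0 [0.556 0.3   0.31 ] [ 0.36  0.4   0.43  1.6   0.   -1.04]
0 [0.556 0.3   0.38 ] [ 0.36  0.43  0.66  1.8   0.   -1.04]
0.6 [0.545 0.237 0.241] [ 0.27  0.33  0.15  1.39  0.   -1.13]
0.6 [0.545 0.237 0.311] [ 0.27  0.33  0.32  1.56  0.   -1.13]
1.2 [0.542 0.223 0.147] [ 0.25  0.36 -0.05  1.16  0.   -1.16]
1.2 [0.542 0.223 0.217] [ 0.25  0.33  0.08  1.33  0.   -1.16]
```

View pics/home.png

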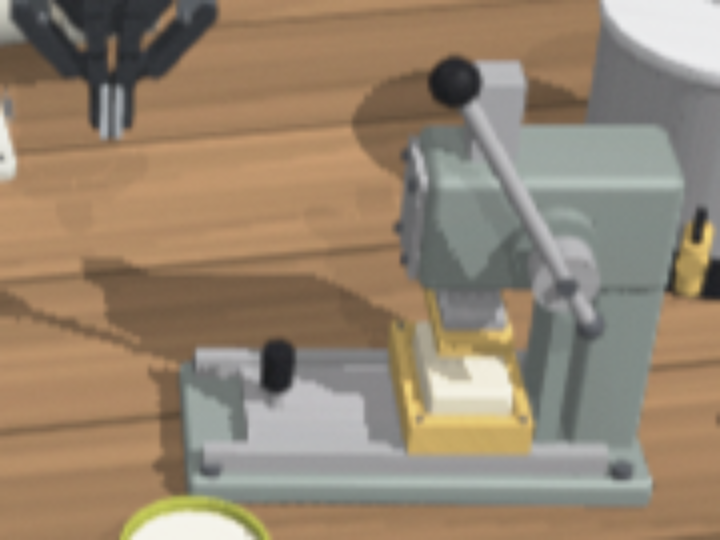

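The die with the bar is under the stamp, with travel about 143 mm against a stop. Now the lever.

Run:
```python
from h import *
Rb=R(170.4)
gripper_to(.55,25)
move_linear([.449,.123,.385],max_speed=.25)
move_pose(tb(0)+Z*.07,Rb); st("above ball")
move_linear(tb(0),max_speed=.1); st("at ball")
gripper_to(0,30); s=st("grip")
if not .28<s["gripper_width"]<.42: raise SystemExit("no ball")
for th in np.arange(.12,1.0,.12):
    move_linear(tb(th),max_speed=.12); s=state()
    print(round(th,2),np.round(s["wrist_force"],1),np.round(s["tcp_pos"]-tb(th),4),round(s["gripper_width"],3))
    if np.linalg.norm(s["wrist_force"])>35: break
st()
```

```text
above ball 33.15 [0.5553 0.2996 0.3796] F [ 0.5 -0.2  0.9] w 0.552
at ball 34.0 [0.5556 0.2999 0.3109] F [-0.5 -0.2 -0.7] w 0.55
grip 34.3 [0.5533 0.3003 0.3114] F [-12.4   0.2   7.1] w 0.329
0.12 [-11.9  -0.7   6. ] [-0.0022  0.0001  0.001 ] 0.329
0.24 [-11.6   2.    4.1] [-0.0021  0.0001  0.0006] 0.331
0.36 [-11.3   2.1   4. ] [-0.0021  0.0001  0.0004] 0.328
0.48 [-11.1   2.    3.6] [-0.0021  0.0001  0.0002] 0.328
0.6 [-11.5   1.1   4.5] [-0.0021  0.0002  0.    ] 0.328
0.72 [-10.7   1.3   3.5] [-0.002   0.0003 -0.0001] 0.33
0.84 [-10.    1.3   3.1] [-0.002   0.0003 -0.0002] 0.33
0.96 [-11.5   1.9   3.9] [-0.002   0.0004 -0.0002] 0.334
 36.77 [0.5403 0.2221 0.1852] F [-11.5   1.9   3.9] w 0.334
```

Run:
```python
from h import *
for th in np.arange(1.0,1.29,.02):
    move_linear(tb(th),max_speed=.06); s=state()
    print(round(th,2),np.round(s["wrist_force"],1),np.round(s["tcp_pos"]-tb(th),4))
    if s["wrist_force"][2]>16: break
pause(1.2); st("held")
s=cam("scene");a=s["frame"][180:315,335:515];cv2.imwrite("pics/press.png",cv2.resize(a,(720,540))[:,:,::-1])
```

```text
1.0 [-11.8   0.7   3.5] [-0.002   0.0005  0.0001]
1.02 [-10.5   0.6   4.4] [-0.002   0.0005  0.0002]
1.04 [-11.4   1.2   4.1] [-0.002   0.0004  0.0002]
1.06 [-10.1   1.1   4. ] [-0.002   0.0004  0.0002]
1.08 [-10.8   1.9   4.6] [-0.002   0.0004  0.0002]
1.1 [-9.5  0.8  3.1] [-0.002   0.0004  0.0002]
1.12 [-11.    1.6   3.8] [-0.002   0.0004  0.0002]
1.14 [-13.3  -0.2  13.5] [-0.0019  0.0004  0.0014]
1.16 [-17.   -1.1  22.4] [-0.0018  0.0004  0.0027]
held 40.23 [0.5405 0.2225 0.1561] F [-16.7  -1.4  23.2] w 0.329
```

View pics/press.png

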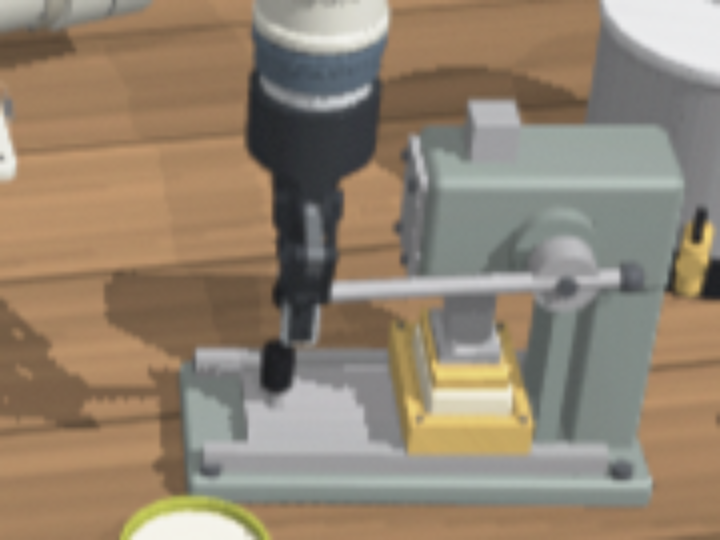

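The stamp bears on the soap, with about 19 N beyond the spring at the ball (roughly 110 N on the bar), held 1.2 s. I bring the lever back up, release and retreat.

Run:
```python
from h import *
for th in [*np.arange(1.08,.05,-.15),0.0]:
    move_linear(tb(th),max_speed=.13)
st("up"); gripper_to(.55); st("open")
move_linear(tb(0)+Z*.07,max_speed=.15)
move_pose([.45,.0,.35],R(170.4)); st("clear"); pause(.5)
s=cam("scene");t=cam("top")
c=max(comps(s,(0,0,0),(180,255,60),(438,188,24,24),15),key=cv2.contourArea);print("ball px",cv2.minEnclosingCircle(c),proj(s,ball(0)))
cv2.imwrite("pics/end.png",np.vstack([np.hstack([cv2.resize(s["frame"],(400,300)),cv2.resize(t["frame"],(400,300))]),np.hstack([cv2.resize(s["frame"][180:315,335:515],(400,300)),cv2.resize(s["frame"][230:380,130:330],(400,300))])])[:,:,::-1])
```

```text
up 42.9 [0.5532 0.3005 0.3101] F [-12.2   0.    0. ] w 0.326
open 43.23 [0.5558 0.3    0.3104] F [-0.3  0.2  0.3] w 0.551
clear 45.06 [4.505e-01 4.000e-04 3.500e-01] F [ 1.5 -0.   0.2] w 0.553
ball px ((448.0, 200.0), 6.082862854003906) [448.83210967 200.40569653]
```

View pics/end.png

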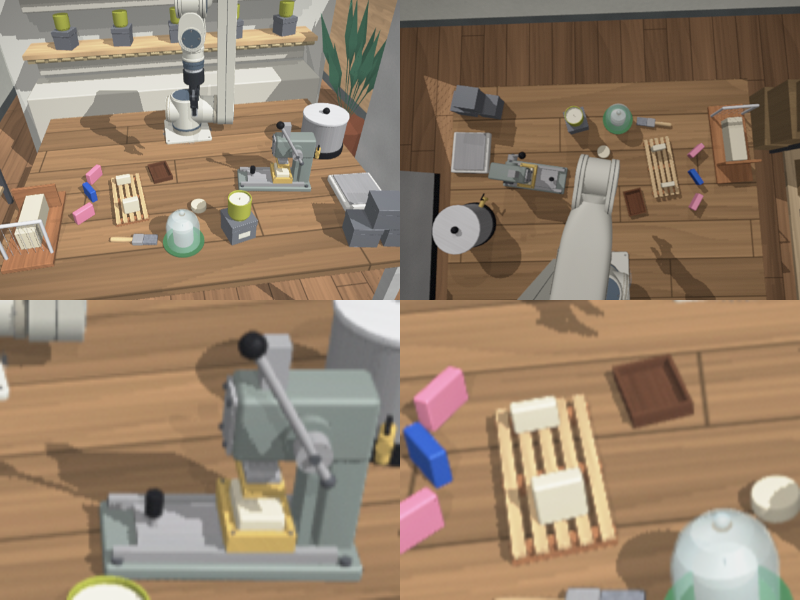

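The lever is up with its ball at its original pixel. The bar is in the die under the ram, the other soaps are in place, and the arm is clear.

```bash
python3 -c "
from bench import *
print(finish_job())"
```

```text
the job is handed in; nothing more can be done
None
```

The job is done and handed in at about 45 s on the robot clock. I took the long bar off the rack, stood it on the counter and let go. I tipped it flat with the open gripper, gripped it again by its sides, and seated it in the die. I then pushed the slide home, pulled the lever until the stamp pressed on the soap, held it about 1.2 s, and brought the lever back up.

**Last checks:**
- **Seating:** the bar's underside met the cavity floor at 50 mm, as the description says.
- **Slide:** it stopped firmly at about 20 N after roughly 143 mm of travel.
- **Pressing:** the stamp met the bar at 1.12–1.14 rad, slightly past the expected 1.1. The extra pull of about 19 N puts an estimated 110 N on the soap.
- **Afterwards:** the lever ball is back at its starting pixel. In the final picture the bar is in the die and everything else looks to be where it was.

**Disagreements:**
- The two cameras differed by about 4 mm on the die's position. I leaned towards the top view, and the bar went in without resistance.
- My lever-ball position was about 2 mm off sideways. That put a side load of about 12 N on the wrist while I held the ball, rising to 17 N at full press.

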